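Lay the long lint comb from the caddy on the drying bar

TASK

Take the long toothed wooden lint comb, and only that, out of the crowded green caddy and put it down flat on its broad side on the clear counter (it may be stood on edge there and tipped over), letting go of it. Then pick it up again across its width and lay it flat, centred along the narrow raised drying bar, so that it balances there by itself. Do not drop the comb, leave the other tools standing in the caddy, and do not disturb the measuring cup.

Things in the scene. Friction and masses are not known exactly. Their poses are not given: they have to be found in the camera images.
- comb: Long wooden lint comb, 140 mm long (x axis), 20 mm thick (y), 56 mm wide (z), about 130 g: a solid spine from z = 0 to 36 mm, then seven 10 mm wide teeth (one at mid-length, pitch 21.7 mm) to z = 56 mm. It starts standing on its spine in the caddy, teeth up. Origin: centre of the spine's underside. Lying flat, its y axis is vertical (either face up will do).
- comb_center (a point): The middle of the long comb, 28 mm up its z axis from its origin.
- caddy: Fixed sage green open bin, 180 (x) x 256 (y) mm, 75 mm high, walls and floor 4 mm, on either side of the robot; origin under its centre. Its two lid leaves stay folded back, sloping to the counter 65 mm beyond the +x and -x sides. Four wooden tools stand on edge in it in varying order, lengthwise roughly along its x, side by side along its y, centres about 55 mm apart.
- short_comb: A shorter comb of the same wood, 90 mm long (x), 20 mm thick (y), 56 mm high (z), five teeth up. Leave it standing in the caddy. Origin: centre of its underside.
- brush: A wooden clothes brush, 140 x 20 x 56 mm (x, y, z), a closed block of bristles upward. Leave it standing in the caddy. Origin: centre of its underside.
- slat: A plain cedar slat without teeth, 140 x 20 x 56 mm (x, y, z), of the same wood. Leave it standing in the caddy. Origin: centre of its underside.
- bar_top (a point): Centre of the top of the drying bar: a steel bar 180 mm long (this point's x axis), 30 mm wide (y), 10 mm thick, its top 80 mm above the counter, on two thin posts and a foot 150 x 90 x 10 mm. Fixed, on the other side of the robot from the caddy. The comb (56 mm wide) overhangs it 13 mm on both sides.
- measuring_cup: Steel measuring cup, 76 mm across, 55 mm high, with a flat handle reaching 105 mm out along its x axis at 50 mm height; stands beyond the clear middle of the counter. Origin: centre of its underside.
There are look-alikes about, which are no part of the job. What is shaped like the short_comb but blue or red is not meant.

How it is judged:
By the outcome, as a careful person would: the job done as asked, in the order asked, and still so for the second after the job is handed in, with the robot touching nothing.
It also fails if it takes over 58 s, if anything falls off the work surface, if the arm or the gripper's body presses on something with over 40 N, if the wrist force passes 120 N, or if a joint passes its speed limit or range.

ROBOT

A 6-joint arm with a two-finger parallel gripper is mounted at the origin on the work surface. World frame = base frame: x ahead of the robot, y to its left, z up, the work surface at z = 0. Lengths are in m, angles in rad, forces in N, time in s.
With the tool pointing down it reaches from about 0.375 to 0.9 m from the base axis. Payload 3.1 kg.
Tool frame: the origin (TCP) lies midway between the tips of the shut fingers; the grasp point (between the pads) lies 19 mm behind it; z points along the fingers, y is the line along which they close (so a half turn about z gives the same grasp; the last joint's range is limited). The gripper opens to 87 mm and grips with 3 to 60 N. Pads are 19 mm wide; open, the fingers measure 117 mm over their backs; the gripper's body (75 mm by 190 mm) begins 51 mm behind the grasp point.
Start: joints at [1.054, 0.527, 1.433, -0, 1.181, -0.178], TCP at [0.207, 0.59, 0.189] pointing down, gripper open.
Joint ranges: [-3.08, 3.08], [-0.75, 2.2], [0.22, 2.44], [-1.43, 4.57], [0, 2.65], [-2.85, 2.85]. Speed limits (rad/s): [2.79, 2.79, 3.14, 3.14, 3.14, 3.14].

INTERFACE

Orientations are given as a unit quaternion [w, x, y, z].
In Python, from rig import * gives the robot as it stands.
- The arm moves only by the tool drive_tool, never from a script. Its argument "steps" is text: rows parted by semicolons, each of 7 numbers parted by spaces: the shift along the world's x, y, z normalised to -1 to 1, where 1 is 0.03 m, then the turn, a rotation vector about the world's x, y, z normalised to -1 to 1, where 1 is 0.1 rad, then the closure, from -1 (fully open) to 1 (shut). In form: dx dy dz rx ry rz grip; .... A call has 1 to 10 rows; each row shifts and turns the commanded pose from where the row before left it; what a row does not reach is not made up. A row lasts 1/10 s, in which the tool goes at most 50 mm and 8.59 degrees, less where a joint would pass 70% of its speed; a pose out of reach is approached as far as the arm can. A call with a number of a shift or a turn outside -1 to 1 is refused whole. A call with a gripper value outside its range is refused whole. The fingers move at their own pace and stop on an object; the grip force is fixed at half the most. Time passes only in rows, so rows that do not move let the fingers close. It gives the time, the measured TCP pose, the force, the opening and the grip force at its end, in the units of the state.
- sense(): the state, without advancing time (a new reading comes with each control period).
- get_image(name): name is "side" or "top"; returns a dict with "color" (480x640x3 uint8, red, green, blue), "K" (3x3 intrinsics, pixels), "rvec" (rotation vector, rad) and "tvec" (3), from world to camera coordinates, as OpenCV has them. Camera axes: x right, y down, z forward; pixel columns grow to the right and rows downward; lengths in m; the calibration is good to about 2 mm. A picture is of the moment at which its call begins. There is no depth.
- sign_off(): hands the job in; it is judged then, once.
The state is a dict: "t": time; "q": joint angles; "dq": joint speeds; "tau": joint torques, N m; "position": TCP position; "eef_rot": TCP orientation; "force": force on the tool from outside, world axes, zero at the start; "torque": the same for the moment, N m; "opening": opening from 0.0 (shut) to 1.0 (fully open); "grip_force": force on a finger pad.
Only numpy, scipy, OpenCV 4.12 (cv2) and the standard library are available. Lean on these libraries where they do the work, as an engineer would, in place of code of your own. Each camera call takes 0.05 s, during which the arm holds its last target. There are 200 camera calls.

## Working session

There is one attempt and no reset: what is moved stays moved. The work goes in short steps, Python scripts to look and compute and a tool call to move; the robot and the scene stay as the last step left them, time stands still between calls to the robot, and variables do not carry over. Pictures are saved under pics/ and viewed, at most 10 in all, crops included, and the job is handed in when it is done.

Besides the shell and the picture viewer there is one more tool, called after "Request:" as name(argument=value, ...) on one line, values as JSON. drive_tool: Moves the arm, as the interface text tells. Its arguments: {"type":"object","properties":{"steps":{"type":"string"}},"required":["steps"]}

```bash
ls; mkdir -p pics
python3 - <<'E'
from rig import *
import cv2
for n in("top","side"):
    d=get_image(n); cv2.imwrite(f"pics/{n}0.png",d["color"][:,:,::-1]); print(n,d["K"].tolist(),d["rvec"],d["tvec"])
s=sense(); print(s)
E
```

```text
pics
top [[510.8148987417389, 0.0, 315.81591574792503], [0.0, 510.8148987417389, 241.89617748861573], [0.0, 0.0, 1.0]] [ 2.1892251  -2.19995766  0.06733022] [-0.06181679  0.54929837  1.20248927]
side [[560.7445832573776, 0.0, 319.7809150712916], [0.0, 560.7445832573776, 241.74110382140384], [0.0, 0.0, 1.0]] [ 2.06191787 -0.62104339  0.34668374] [-0.48754552  0.19514752  1.06247564]
{'t': 0.1, 'q': array([ 1.05447261e+00,  5.28373775e-01,  1.43375833e+00, -4.41246445e-05,
        1.18139141e+00, -1.78493840e-01]), 'dq': array([-0.00205207, -0.00109988, -0.00512047,  0.001097  , -0.00218304,
       -0.0013842 ]), 'tau': array([-1.20271388e-04, -4.40981948e+01, -1.77150089e+01,  6.34728069e-02,
        5.33345249e-02, -5.54081555e-05]), 'position': array([0.2067733 , 0.58904692, 0.18767423]), 'eef_rot': array([-3.09508416e-04,  1.68104473e-01,  9.85768712e-01, -9.14697779e-04]), 'force': array([ 0.22527877, -0.51548729,  0.29295099]), 'torque': array([0.01619453, 0.00075845, 0.00754311]), 'grip_force': 0.0, 'opening': 0.998241806283366}
```

View pics/top0.png

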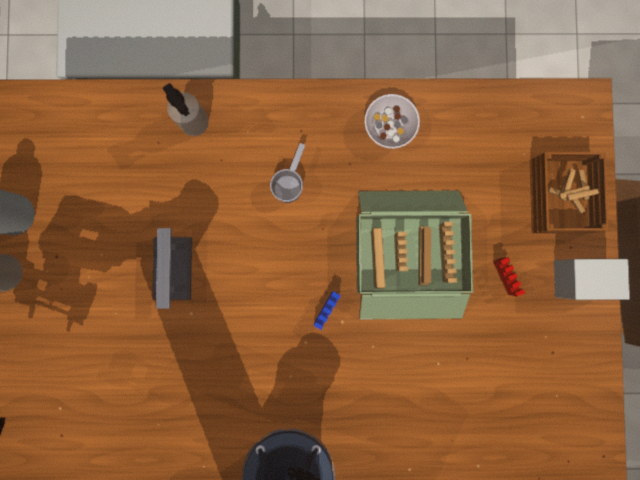

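View pics/side0.png

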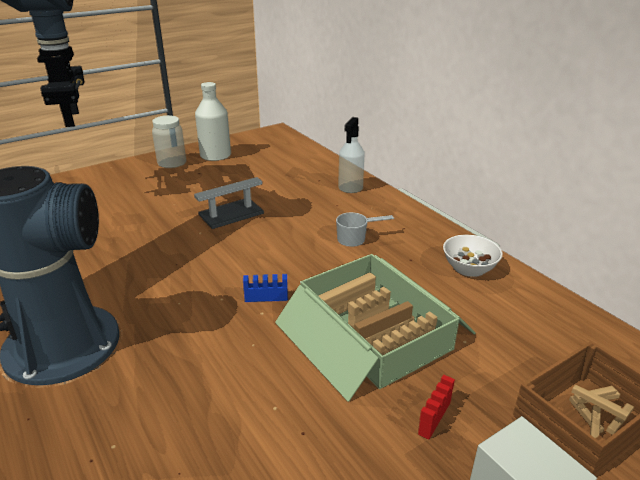

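The top view shows the green caddy's four tools: a slat or plain block at (379,258), a 5-tooth short comb at (402,251), a dark brush or block at (426,255), and a long toothed comb at (449,252). The bar is at (163,268), the cup at (287,185), and blue and red look-alikes lie outside the caddy. The long comb at (449,252) fits, with 7 teeth and full length. I'll confirm it in a crop.

```bash
cat > h.py <<'E'
import numpy as np, cv2
from rig import *
def ray(d,uv,z):
    R,_=cv2.Rodrigues(np.array(d["rvec"],float)); t=np.array(d["tvec"],float).ravel()
    c=-R.T@t; n=cv2.undistortPoints(np.array([[uv]],float),d["K"],None)[0,0]
    v=R.T@np.array([n[0],n[1],1]); return c+v*(z-c[2])/v[2]
def proj(d,p): return cv2.projectPoints(np.array(p,float).reshape(-1,1,3),d["rvec"],d["tvec"],d["K"],None)[0][:,0]
def crop(im,x,y,w,h,s,name): cv2.imwrite(name,cv2.resize(im[y:y+h,x:x+w,::-1],None,fx=s,fy=s,interpolation=cv2.INTER_CUBIC))
E
python3 - <<'E'
from h import *
d=get_image("top"); s=get_image("side")
a=cv2.resize(d["color"][195:315,350:480],None,fx=4.6,fy=4.6,interpolation=cv2.INTER_CUBIC)
b=cv2.resize(d["color"][215:315,145:200],None,fx=3.6,fy=5.52,interpolation=cv2.INTER_CUBIC)
b=np.ascontiguousarray(cv2.resize(b,(198,a.shape[0])))
cv2.imwrite("pics/crop1.png",np.hstack([a,b])[:,:,::-1])
for uv,z in [((449,223),.06),((450,282),.06),((163,230),.08),((163,308),.08),((359,213),.075),((470,213),.075),((359,292),.075),((470,292),.075),((287,185),.055),((302,145),.05)]: print(uv,ray(d,uv,z).round(3))
E
```

```text
(449, 223) [ 0.589 -0.372  0.06 ]
(450, 282) [ 0.453 -0.371  0.06 ]
(163, 230) [0.574 0.281 0.08 ]
(163, 308) [0.399 0.279 0.08 ]
(359, 213) [ 0.611 -0.163  0.075]
(470, 213) [ 0.61  -0.416  0.075]
(359, 292) [ 0.432 -0.161  0.075]
(470, 292) [ 0.431 -0.412  0.075]
(287, 185) [0.679 0.002 0.055]
(302, 145) [ 0.775 -0.033  0.05 ]
```

View pics/crop1.png

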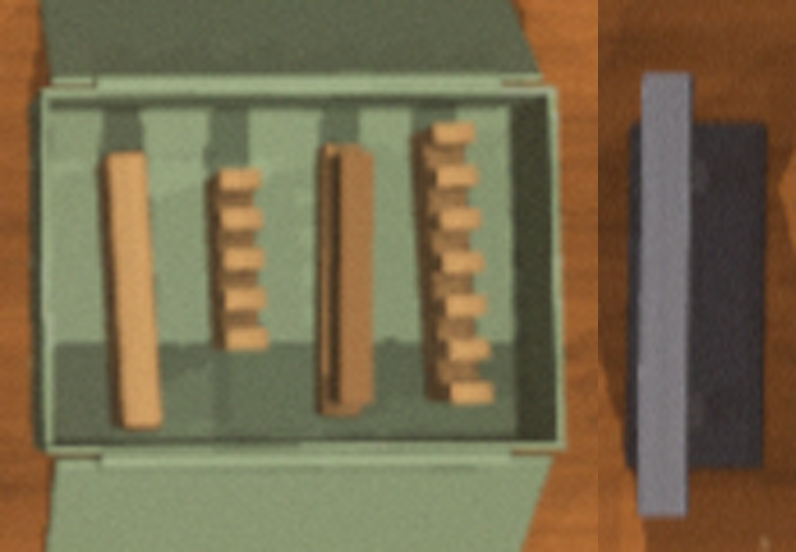

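The crop confirms it: the rightmost tool has seven teeth and is full length, so it's the lint comb. The one beside the slat has five teeth. Next I'll work out poses from the crop pixels and check them against the side camera.

Run:
```python
from h import *
d=get_image("top"); s=get_image("side")
A=lambda x,y:((x+.5)/4.6-.5+350,(y+.5)/4.6-.5+195)
B=lambda x,y:((x-598+.5)/3.6-.5+145,(y+.5)/5.52-.5+215)
def seg(n,p,q,z):
    p=ray(d,p,z);q=ray(d,q,z);c=(p+q)/2;v=p-q;print(n,c.round(4),"len",np.linalg.norm(v).round(4),"yaw",np.arctan2(v[1],v[0]).round(4));return c,np.arctan2(v[1],v[0])
c,y=seg("comb",A(453,123),A(472.5,404),.06)
b,yb=seg("bar",B(666.5,73),B(663,515),.08)
seg("brush",A(356,147),A(352,405),.06)
seg("short",A(240,170),A(246,350),.06); 
print("blue",ray(d,(327,310),.03),"wall y",ray(d,A(553,270),.075))
im=s["color"].copy();it=d["color"].copy()
def box(c,y,L,W,z0,z1,col):
    R=np.array([[np.cos(y),-np.sin(y)],[np.sin(y),np.cos(y)]])
    for z in(z0,z1):
        P=[np.r_[c[:2]+R@np.array(k),z] for k in((L/2,W/2),(L/2,-W/2),(-L/2,-W/2),(-L/2,W/2))]
        for dd,i in((s,im),(d,it)):
            cv2.polylines(i,[np.round(proj(dd,P)*16).astype(np.int32)],True,col,1,cv2.LINE_AA,4)
box(c,y,.14,.02,.004,.06,(255,0,0)); box(b,yb,.18,.03,.07,.08,(255,255,0))
def rs(i,x,y,w,h): return cv2.resize(i[y:y+h,x:x+w],(400,300),interpolation=cv2.INTER_CUBIC)
cv2.imwrite("pics/ov.png",np.vstack([np.hstack([rs(im,290,250,180,135),rs(im,180,160,100,75)]),np.hstack([rs(it,350,195,140,105),rs(it,110,220,120,90)])])[:,:,::-1])
```

```text
comb [ 0.5222 -0.373   0.06  ] len 0.1407 yaw 0.0494
bar [0.4889 0.2795 0.08  ] len 0.1799 yaw -0.0001
brush [ 0.5162 -0.3186  0.06  ] len 0.1289 yaw -0.0329
short [ 0.5244 -0.2632  0.06  ] len 0.09 yaw 0.0187
blue [ 0.38846581 -0.08980447  0.03      ] wall y [ 0.51801921 -0.41353421  0.075     ]
```

View pics/ov.png

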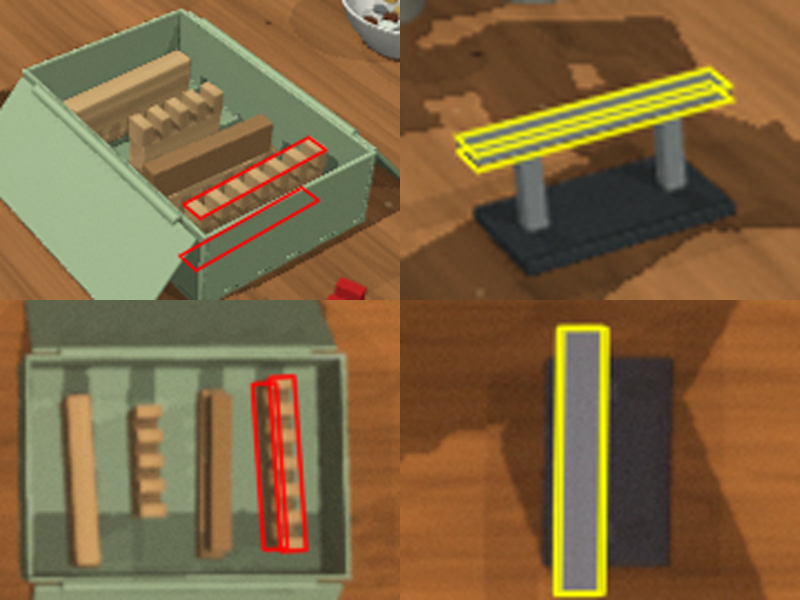

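The projected model outlines match both views. That puts the comb at (0.522, -0.372) with yaw 0.049 and the bar centre at (0.489, 0.2795). Moving over now.

Request:
drive_tool(steps="0.5 -0.5 0.2 0 0 0.4 0.18; 0.8 -0.9 0.2 0 0 0.4 0.18; 0.8 -0.9 0.2 0 0 0.4 0.18; 0.8 -0.9 0.2 0 0 0.4 0.18; 0.8 -0.9 0.2 0 0 0.4 0.18; 0.8 -0.9 0 0 0 0.4 0.18; 0.8 -0.9 0 0 0 0.4 0.18; 0.8 -0.9 0 0 0 0.4 0.18; 0.8 -0.9 0 0 0 0.4 0.18; 0.8 -0.9 0 0 0 0.3 0.18")

```text
t: 1.3
position: [0.439, 0.3305, 0.2187]
eef_rot: [0.0, -0.027, 1.0, 0.0]
force: [0.7, 0.7, -0.3]
opening: 0.411
grip_force: 0.0
```

Request:
drive_tool(steps="0.6 -1 0 0 0 0 0.18; 0.6 -1 0 0 0 0 0.18; 0.6 -1 0 0 0 0 0.18; 0.4 -1 0 0 0 0 0.18; 0.3 -1 0 0 0 0 0.18; 0 -1 0 0 0 0 0.18; 0 -1 0 0 0 0 0.18; 0 -1 0 0 0 0 0.18; 0 -1 0 0 0 0 0.18; 0 -1 0 0 0 0 0.18")

```text
t: 2.3
position: [0.513, 0.0305, 0.2186]
eef_rot: [0.0, -0.026, 1.0, -0.0]
force: [1.0, -0.3, -1.0]
opening: 0.412
grip_force: 0.0
```

Request:
drive_tool(steps="0 -1 0 0 0 0 0.18; 0 -1 0 0 0 0 0.18; 0 -1 0 0 0 0 0.18; 0 -1 0 0 0 0 0.18; 0 -1 0 0 0 0 0.18; 0 -1 0 0 0 0 0.18; 0 -1 0 0 0 0 0.18; 0 -1 0 0 0 0 0.18; 0 -1 0 0 0 0 0.18; 0 -1 0 0 0 0 0.18")

```text
t: 3.3
position: [0.5129, -0.2696, 0.2186]
eef_rot: [0.0, -0.026, 1.0, 0.0]
force: [0.5, 0.0, 0.4]
opening: 0.411
grip_force: 0.0
```

Request:
drive_tool(steps="0.3 -1 0 0 0 0 0.18; 0 -1 0 0 0 0 0.18; 0 -1 -0.5 0 0 0 0.18; 0 -0.42 -0.8 0 0 0 0.18; 0 0 -0.8 0 0 0 0.18; 0 0 0 0 0 0 0.18; 0 0 0 0 0 0 0.18")

```text
t: 4.0
position: [0.5219, -0.3706, 0.1554]
eef_rot: [-0.0, -0.026, 1.0, 0.0]
force: [-0.2, -0.4, -0.2]
opening: 0.412
grip_force: 0.0
```

Request:
drive_tool(steps="0 -0.05 -0.8 0 0 0 0.18; 0 0 -0.8 0 0 0 0.18; 0 0 -0.8 0 0 0 0.18; 0 0 -0.8 0 0 0 0.18; 0 0 -0.5 0 0 0 0.18; 0 0 -0.5 0 0 0 0.18; 0 0 -0.25 0 0 0 0.18; 0 0 -0.2 0 0 0 0.18; 0 0 0 0 0 0 0.18; 0 0 0 0 0 0 0.18")

```text
t: 5.0
position: [0.5225, -0.3729, 0.0166]
eef_rot: [0.0, -0.026, 1.0, -0.0]
force: [0.4, -0.5, -0.1]
opening: 0.413
grip_force: 0.0
```

Request:
drive_tool(steps="0 0 0 0 0 0 0.4; 0 0 0 0 0 0 0.6; 0 0 0 0 0 0 1; 0 0 0 0 0 0 1; 0 0 0 0 0 0 1; 0 0 0 0 0 0 1")

```text
t: 5.6
position: [0.5224, -0.3729, 0.0165]
eef_rot: [0.0, -0.026, 1.0, -0.0]
force: [-0.1, -0.6, 3.5]
opening: 0.223
grip_force: 29.9
```

Request:
drive_tool(steps="0 0 0.2 0 0 0 1; 0 0 0.4 0 0 0 1; 0 0 0.7 0 0 0 1; 0 0 0.8 0 0 0 1; 0 0 0.8 0 0 0 1; 0 0 0.8 0 0 0 1; 0 0 0.8 0 0 0 1; 0 0 0.5 0 0 0 1; 0 0 0 0 0 0 1")

```text
t: 6.5
position: [0.5234, -0.3736, 0.1694]
eef_rot: [0.002, -0.026, 1.0, -0.002]
force: [-0.8, -0.2, -2.0]
opening: 0.22
grip_force: 29.8
```

Run:
```python
from h import *
s=get_image("side")["color"];d=get_image("top")["color"]
a=cv2.resize(s[150:400,240:500],(416,400));b=cv2.resize(d[170:330,330:490],(400-16,400))
cv2.imwrite("pics/lift.png",np.hstack([a,b])[:,:,::-1])
```

```text
(no output)
```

View pics/lift.png

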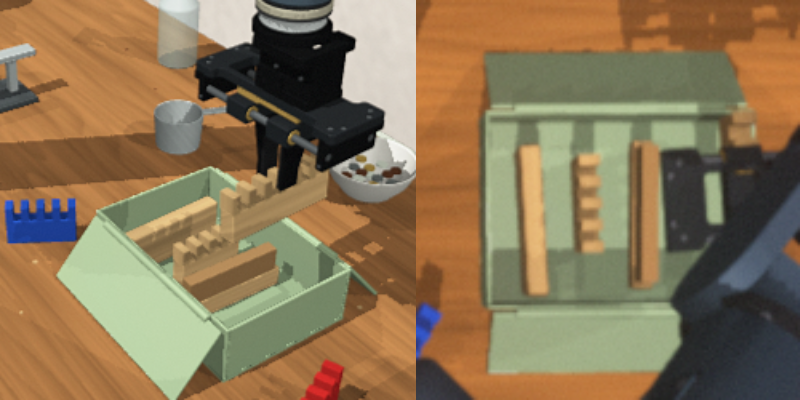

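The comb is held level at its middle and the other three tools still stand. I'll carry it to the clear counter.

Request:
drive_tool(steps="0 0.4 0 0 0 0 1; 0 0.8 0 0 0 0 1; -0.1 1 0 0 0 -0.1 1; -0.1 1 0 0 0 -0.1 1; -0.1 1 0 0 0 -0.1 1; -0.1 1 0 0 0 -0.1 1; -0.1 1 0 0 0 -0.1 1; -0.1 1 0 0 0 0 1; -0.1 1 0 0 0 0 1; -0.1 1 0 0 0 0 1")

```text
t: 7.6
position: [0.4964, -0.094, 0.1649]
eef_rot: [-0.001, -0.001, 1.0, 0.001]
force: [0.7, 0.0, -0.5]
opening: 0.222
grip_force: 29.8
```

Request:
drive_tool(steps="0 1 0 0 0 0 1; 0 1 0 0 0 0 1; 0 1 0 0 0 0 1; 0 1 -0.3 0 0 0 1; 0 1 -0.6 0 0 0 1; 0 0.4 -0.8 0 0 0 1; 0 0.2 -0.8 0 0 0 1; 0 0 -0.8 0 0 0 1; 0 0 -0.5 0 0 0 1; 0 0 0 0 0 0 1")

```text
t: 8.6
position: [0.4946, 0.0725, 0.0494]
eef_rot: [-0.004, -0.001, 1.0, 0.0]
force: [-0.9, -0.7, -1.7]
opening: 0.224
grip_force: 29.8
```

Request:
drive_tool(steps="0 0 -0.4 0 0 0 1; 0 0 -0.3 0 0 0 1; 0 0 -0.2 0 0 0 1; 0 0 -0.1 0 0 0 1; 0 0 -0.1 0 0 0 1; 0 0 -0.05 0 0 0 1; 0 0 0 0 0 0 1; 0 0 0 0 0 0 1")

```text
t: 9.4
position: [0.4983, 0.0715, 0.0177]
eef_rot: [0.0, -0.001, 1.0, -0.0]
force: [-0.1, -0.3, -1.7]
opening: 0.223
grip_force: 29.8
```

Request:
drive_tool(steps="0 0 -0.07 0 0 0 1; 0 0 -0.05 0 0 0 1; 0 0 0 0 0 0 1")

```text
t: 9.7
position: [0.498, 0.0716, 0.0138]
eef_rot: [-0.0, -0.001, 1.0, 0.0]
force: [0.6, 0.0, -1.2]
opening: 0.224
grip_force: 29.8
```

Request:
drive_tool(steps="0 0 -0.05 0 0 0 1; 0 0 0 0 0 0 1; 0 0 0 0 0 0 1")

```text
t: 10.0
position: [0.4982, 0.0716, 0.0125]
eef_rot: [0.0, -0.001, 1.0, -0.0]
force: [-0.2, -0.8, -0.0]
opening: 0.221
grip_force: 29.8
```

Request:
drive_tool(steps="0 0 -0.03 0 0 0 1; 0 0 0 0 0 0 1; 0 0 0 0 0 0 1")

```text
t: 10.3
position: [0.4982, 0.0715, 0.0124]
eef_rot: [0.0, -0.001, 1.0, -0.0]
force: [-2.2, -0.8, 7.5]
opening: 0.227
grip_force: 29.9
```

The comb is on the counter, with contact force showing. I'll open the fingers, rise, then tip it toward +y with the trailing finger.

Request:
drive_tool(steps="0 0 0 0 0 0 0.4; 0 0 0 0 0 0 0; 0 0 0 0 0 0 -1; 0 0 0 0 0 0 -1; 0 0 0 0 0 0 -1; 0 0 0.3 0 0 0 -1; 0 0 0.4 0 0 0 -1; 0 0 0.4 0 0 0 -1; 0 0 0 0 0 0 -1; 0 0 0 0 0 0 -1")

```text
t: 11.3
position: [0.4986, 0.0715, 0.0454]
eef_rot: [0.001, -0.001, 1.0, -0.0]
force: [0.2, 0.2, -0.1]
opening: 0.977
grip_force: 0.0
```

Request:
drive_tool(steps="0 0.4 0 0 0 0 -1; 0 0.3 0 0 0 0 -1; 0 0.2 0 0 0 0 -1; 0 0.1 0 0 0 0 -1; 0 0.1 0 0 0 0 -1; 0 0.1 0 0 0 0 -1; 0 0.1 0 0 0 0 -1; 0 0.1 0 0 0 0 -1; 0 0.1 0 0 0 0 -1; 0 0 0 0 0 0 -1")

```text
t: 12.3
position: [0.4981, 0.1169, 0.0446]
eef_rot: [0.0, -0.001, 1.0, 0.0]
force: [0.0, -0.4, -0.4]
opening: 0.999
grip_force: 0.0
```

Request:
drive_tool(steps="0 0.1 0 0 0 0 -1; 0 0.1 0 0 0 0 -1; 0 0.1 0 0 0 0 -1; 0 0.1 0 0 0 0 -1; 0 0 0 0 0 0 -1; 0 0 0 0 0 0 -1; 0 0 0 0 0 0 -1; 0 0 0 0 0 0 -1")

```text
t: 13.1
position: [0.4981, 0.1285, 0.0446]
eef_rot: [0.0, -0.001, 1.0, -0.0]
force: [0.8, 0.2, -0.2]
opening: 1.0
grip_force: 0.0
```

Run:
```python
from h import *
s=get_image("side")["color"];d=get_image("top")["color"]
a=cv2.resize(s[130:330,190:450],(520,400));b=cv2.resize(d[180:340,200:312],(280,400))
cv2.imwrite("pics/tip.png",np.hstack([a,b])[:,:,::-1])
```

```text
(no output)
```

View pics/tip.png

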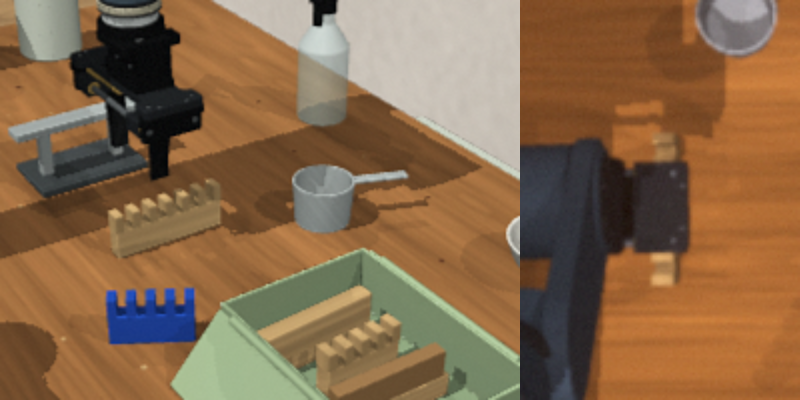

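Run:
```python
from h import *
d=get_image("top");s=get_image("side")
for u in (253,264): print(u,ray(d,(u,288),.056),ray(d,(u,288),0.02))
for y in(.07,.08,.09,.1): print(y,proj(s,[(.428,y,.0),(.428,y,.056),(.568,y,.056),(.428,y+.02,.056)]).round(0).tolist())
im=s["color"][190:270,230:310]; im2=d["color"][220:300,235:295]
cv2.imwrite("pics/tip2.png",np.hstack([cv2.resize(im,(440,440)),cv2.resize(im2,(330,440))])[:,:,::-1])
```

```text
253 [0.44148966 0.08025368 0.056     ] [0.44032318 0.08451763 0.02      ]
264 [0.44135983 0.05504    0.056     ] [0.44018938 0.05853216 0.02      ]
0.07 [[247.0, 258.0], [246.0, 238.0], [298.0, 221.0], [242.0, 234.0]]
0.08 [[245.0, 256.0], [244.0, 236.0], [296.0, 219.0], [240.0, 232.0]]
0.09 [[243.0, 254.0], [242.0, 234.0], [293.0, 218.0], [238.0, 230.0]]
0.1 [[241.0, 252.0], [240.0, 232.0], [291.0, 216.0], [236.0, 228.0]]
```

View pics/tip2.png

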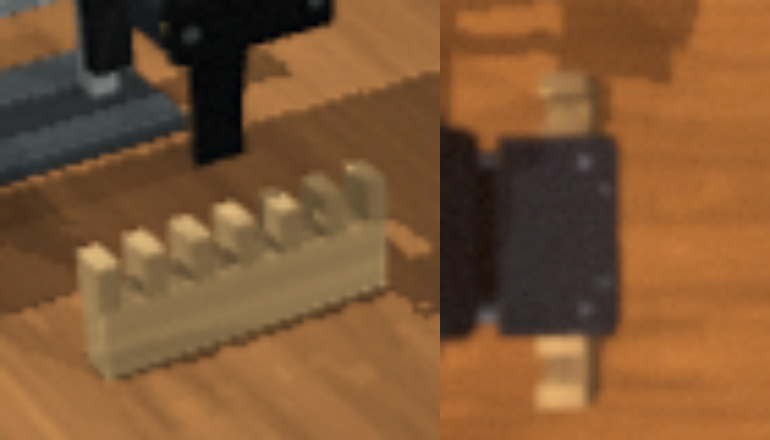

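The comb still stands where I put it, with its front-face foot at pixel (249,259). The open finger's tip at (270,219) seems to have passed over it. I'll work out the height of that tip.

Run:
```python
from h import *
s=get_image("side")
for y in(.03,.07,.085,.172): print(y,[(z,proj(s,[(.4885,y,z)])[0].round(0).tolist(),proj(s,[(.5075,y,z)])[0].round(0).tolist()) for z in(.045,.06,.075)])
# finger bottom corners seen at
print([(x/5.5+230,y/5.5+190) for x,y in((195,165),(242,155))])
```

```text
0.03 [(0.045, [277.0, 242.0], [285.0, 240.0]), (0.06, [277.0, 236.0], [284.0, 234.0]), (0.075, [277.0, 231.0], [284.0, 228.0])]
0.07 [(0.045, [269.0, 234.0], [276.0, 232.0]), (0.06, [269.0, 229.0], [276.0, 227.0]), (0.075, [268.0, 223.0], [275.0, 221.0])]
0.085 [(0.045, [266.0, 232.0], [273.0, 229.0]), (0.06, [266.0, 226.0], [273.0, 224.0]), (0.075, [265.0, 221.0], [272.0, 218.0])]
0.172 [(0.045, [249.0, 216.0], [256.0, 214.0]), (0.06, [248.0, 211.0], [255.0, 209.0]), (0.075, [248.0, 206.0], [255.0, 204.0])]
[(265.45454545454544, 220.0), (274.0, 218.1818181818182)]
```

Side-view geometry puts the fingertips about 30 mm higher when fully open, because the finger linkage retracts them. So they passed over the comb without touching it. I'll go back to the -y side and push with the fingers shut.

Request:
drive_tool(steps="0 -0.3 0.8 0 0 0 -1; 0 -0.8 0.2 0 0 0 -1; 0 -0.9 0 0 0 0 0; 0 -0.9 0 0 0 0 1; 0 -0.3 0 0 0 0 1; 0 0 0 0 0 0 1; 0 0 0 0 0 0 1; 0 0 -0.3 0 0 0 1; 0 0 -0.4 0 0 0 1; 0 0 -0.3 0 0 0 1")

```text
t: 14.35
position: [0.4974, 0.0334, 0.0432]
eef_rot: [-0.001, -0.002, 1.0, 0.0]
force: [0.4, -0.4, -0.4]
opening: 0.356
grip_force: 0.0
```

Request:
drive_tool(steps="0 0 0 0 0 0 1; 0 0 0 0 0 0 1")

```text
t: 14.55
position: [0.4976, 0.0329, 0.0439]
eef_rot: [-0.001, -0.001, 1.0, 0.0]
force: [-0.6, -0.1, -0.5]
opening: 0.171
grip_force: 0.0
```

Request:
drive_tool(steps="0 0 0 0 0 0 1; 0 0 0 0 0 0 1; 0 0 0 0 0 0 1; 0 0.2 0 0 0 0 1; 0 0.1 0 0 0 0 1; 0 0.1 0 0 0 0 1; 0 0.1 0 0 0 0 1; 0 0.1 0 0 0 0 1; 0 0.1 0 0 0 0 1")

```text
t: 15.45
position: [0.4981, 0.0539, 0.0445]
eef_rot: [-0.0, -0.001, 1.0, 0.0]
force: [-0.2, -1.1, 0.2]
opening: 0.006
grip_force: 0.0
```

Request:
drive_tool(steps="0 0.1 0 0 0 0 1; 0 0.1 0 0 0 0 1; 0 0.1 0 0 0 0 1; 0 0.1 0 0 0 0 1; 0 0.1 0 0 0 0 1; 0 0 0 0 0 0 1; 0 0 0 0 0 0 1")

```text
t: 16.15
position: [0.4981, 0.0686, 0.0445]
eef_rot: [0.0, -0.001, 1.0, -0.0]
force: [0.2, 1.5, 0.1]
opening: 0.004
grip_force: 0.0
```

Run:
```python
from h import *
s=get_image("side")["color"];d=get_image("top")["color"]
a=cv2.resize(s[180:280,210:330],(480,400));b=cv2.resize(d[200:300,230:310],(320,400))
cv2.imwrite("pics/tip3.png",np.hstack([a,b])[:,:,::-1])
```

```text
(no output)
```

View pics/tip3.png

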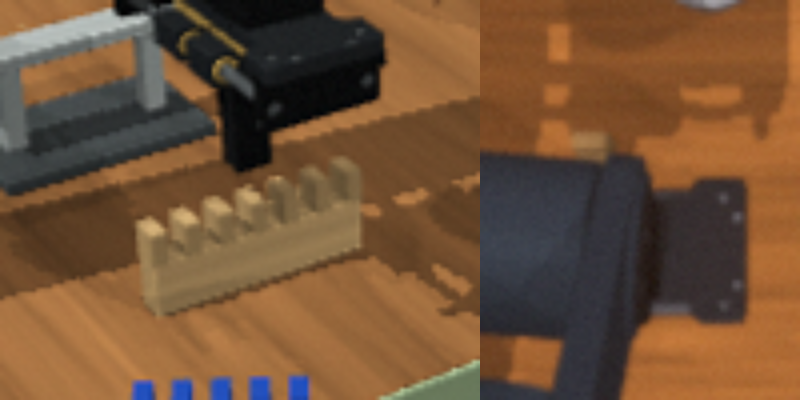

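Run:
```python
from h import *
d=get_image("top");s=get_image("side")
for z in(.11,.15,.19): print(z,ray(d,(296.3,262.5),z).round(3), ray(d,(296,245),z).round(3),ray(d,(296,280),z).round(3))
print("comb top-end", ray(d,(230+92/4,200+132/4),.056), ray(d,(230+128/4,200+132/4),.056))
# triangulate nothing else; finger left/right bottom in side
from numpy import array
q=sense()["q"];print(q)
for z in(.06,.07,.08,.09): print(z, ray(s,(210+248/4,180+168/4),z).round(3))
print("comb foot",ray(s,(250,258),0).round(3),"tooth end",ray(s,(210+138/4,180+222/4),.056).round(3))
```

```text
0.11 [ 0.499 -0.021  0.11 ] [ 0.537 -0.02   0.11 ] [ 0.46 -0.02  0.11]
0.15 [ 0.498 -0.022  0.15 ] [ 0.535 -0.022  0.15 ] [ 0.461 -0.022  0.15 ]
0.19 [ 0.497 -0.024  0.19 ] [ 0.533 -0.023  0.19 ] [ 0.462 -0.023  0.19 ]
comb top-end [0.56794566 0.08050572 0.056     ] [0.56784817 0.05974987 0.056     ]
[-8.60014103e-02  5.99064274e-01  1.85916111e+00 -5.69188668e-05
  6.83296651e-01 -1.65879264e+00]
0.06 [0.511 0.094 0.06 ]
0.07 [0.503 0.078 0.07 ]
0.08 [0.495 0.063 0.08 ]
0.09 [0.486 0.048 0.09 ]
comb foot [0.434 0.067 0.   ] tooth end [0.431 0.081 0.056]
```

Run:
```python
from h import *
s=get_image("side")
for dz in(0,.02,.03,.04): print(dz,"lift",proj(s,[(.514,-.3836-.012,.1694+dz),(.533,-.3836-.012,.1694+dz)]).round(0).tolist(),"start",proj(s,[(.207,.589-.0435,.1877+dz),(.207-.014,.589-.04,.1877+dz),(.207+.014,.589+.041,.1877+dz)]).round(0).tolist())
```

```text
0 lift [[416.0, 288.0], [424.0, 284.0]] start [[80.0, 138.0], [74.0, 139.0], [78.0, 127.0]]
0.02 lift [[417.0, 278.0], [425.0, 275.0]] start [[78.0, 130.0], [72.0, 131.0], [76.0, 120.0]]
0.03 lift [[417.0, 274.0], [426.0, 270.0]] start [[78.0, 127.0], [72.0, 127.0], [75.0, 116.0]]
0.04 lift [[418.0, 268.0], [427.0, 265.0]] start [[77.0, 123.0], [71.0, 124.0], [74.0, 112.0]]
```

Measured at start, lift and now, the visible fingertips sit about 32 mm above the reported TCP at every opening, so it's not a linkage effect. I'll allow for that: back off, go 32 mm lower and push again.

Request:
drive_tool(steps="0 -0.6 0 0 0 0 1; 0 -0.6 0 0 0 0 1; 0 0 -0.4 0 0 0 1; 0 0 -0.4 0 0 0 1; 0 0 -0.2 0 0 0 1; 0 0 0 0 0 0 1; 0 0.2 0 0 0 0 1; 0 0.1 0 0 0 0 1; 0 0.1 0 0 0 0 1; 0 0 0 0 0 0 1")

```text
t: 17.4
position: [0.4982, 0.0452, 0.0149]
eef_rot: [0.0, -0.002, 1.0, -0.0]
force: [0.2, -0.4, -0.2]
opening: 0.007
grip_force: 0.0
```

Request:
drive_tool(steps="0 0.1 0 0 0 0 1; 0 0.1 0 0 0 0 1; 0 0.1 0 0 0 0 1; 0 0.1 0 0 0 0 1; 0 0 0 0 0 0 1")

```text
t: 17.9
position: [0.498, 0.0569, 0.0145]
eef_rot: [-0.0, -0.001, 1.0, 0.0]
force: [0.1, -0.1, -0.2]
opening: 0.006
grip_force: 0.1
```

Request:
drive_tool(steps="0 0.1 0 0 0 0 1; 0 0.1 0 0 0 0 1; 0 0.1 0 0 0 0 1; 0 0 0 0 0 0 1; 0 0 0 0 0 0 1; 0 0 0 0 0 0 1; 0 0 0 0 0 0 1")

```text
t: 18.6
position: [0.4981, 0.0655, 0.0145]
eef_rot: [0.0, -0.001, 1.0, -0.0]
force: [0.8, -0.6, -0.6]
opening: -0.001
grip_force: 0.0
```

Run:
```python
from h import *
s=get_image("side")["color"];d=get_image("top")["color"]
a=cv2.resize(s[180:280,210:330],(480,400));b=cv2.resize(d[200:300,230:310],(320,400))
cv2.imwrite("pics/tip4.png",np.hstack([a,b])[:,:,::-1])
```

```text
(no output)
```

View pics/tip4.png

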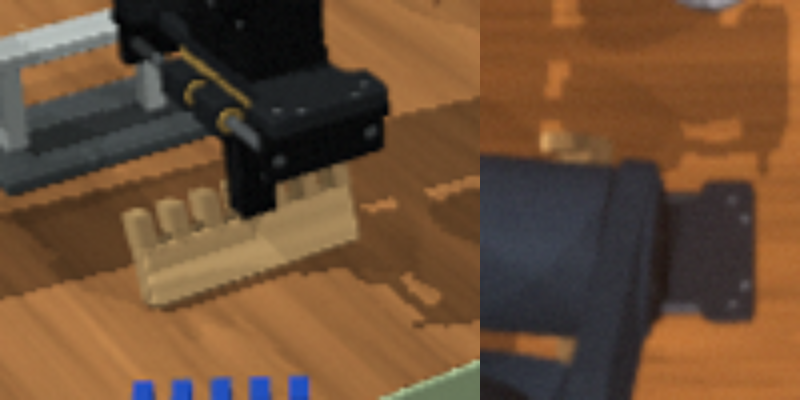

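The finger now bears on the comb and it's tilting toward +y. I'll keep pushing.

Request:
drive_tool(steps="0 0.1 0 0 0 0 1; 0 0.1 0 0 0 0 1; 0 0.1 0 0 0 0 1; 0 0.1 0 0 0 0 1; 0 0.1 0 0 0 0 1; 0 0 0 0 0 0 1; 0 0 0 0 0 0 1; 0 0 0 0 0 0 1")

```text
t: 19.5
position: [0.4981, 0.0806, 0.0145]
eef_rot: [-0.0, -0.001, 1.0, -0.0]
force: [0.9, 0.0, 0.3]
opening: 0.004
grip_force: 0.0
```

```bash
cat > comb.py <<'E'
from h import *
# side view wood-coloured blob brightness is ambiguous: report the comb silhouette by differencing with start image
def diff(n,box):
    x,y,w,h=box; a=cv2.imread(f"pics/{n}0.png")[y:y+h,x:x+w].astype(int); i=get_image(n)["color"][y:y+h,x:x+w,::-1].astype(int)
    return a,i
E
python3 - <<'E'
from h import *
d=get_image("top")
# crude ascii of brightness/saturation at comb's visible near-ends: hue & sat maps
hsv=cv2.cvtColor(d["color"],cv2.COLOR_RGB2HSV)
for v in range(222,246,2): print(v,[int(x) for x in hsv[v,236:276:2,1]])
print()
for v in range(276,300,2): print(v,[int(x) for x in hsv[v,236:276:2,1]])
E
```

```text
222 [184, 177, 183, 178, 179, 175, 178, 179, 174, 183, 182, 179, 182, 185, 182, 188, 176, 171, 178, 177]
224 [188, 177, 171, 180, 173, 177, 175, 175, 172, 185, 177, 181, 182, 185, 179, 182, 178, 172, 179, 181]
226 [182, 178, 179, 185, 181, 186, 183, 186, 181, 178, 186, 186, 173, 179, 182, 192, 180, 182, 181, 179]
228 [182, 173, 176, 169, 186, 172, 173, 173, 172, 173, 173, 177, 179, 180, 183, 178, 184, 179, 177, 176]
230 [187, 181, 175, 169, 179, 170, 178, 173, 184, 175, 178, 178, 175, 175, 177, 175, 177, 176, 175, 180]
232 [178, 177, 180, 176, 176, 177, 179, 181, 174, 171, 172, 182, 174, 172, 180, 173, 173, 176, 176, 186]
234 [153, 146, 147, 148, 146, 147, 152, 147, 148, 161, 173, 172, 174, 173, 176, 173, 180, 173, 175, 181]
236 [135, 139, 132, 126, 133, 137, 135, 133, 136, 140, 170, 177, 176, 178, 173, 171, 182, 176, 177, 175]
238 [141, 140, 142, 128, 134, 140, 137, 130, 134, 138, 160, 157, 164, 162, 174, 172, 178, 181, 173, 182]
240 [34, 41, 77, 105, 107, 104, 125, 119, 128, 128, 34, 21, 29, 21, 85, 179, 172, 180, 174, 175]
242 [40, 27, 36, 25, 35, 29, 28, 31, 21, 23, 23, 36, 27, 2
[... 528 characters left out ...]
3, 39, 25, 92, 172, 182, 178, 179, 177, 180]
286 [175, 164, 127, 132, 107, 35, 38, 36, 41, 23, 29, 20, 18, 140, 180, 179, 180, 181, 174, 178]
288 [139, 139, 130, 127, 68, 38, 43, 37, 38, 28, 24, 35, 19, 167, 175, 179, 179, 182, 179, 175]
290 [32, 20, 68, 113, 26, 30, 31, 42, 39, 25, 17, 28, 44, 171, 178, 179, 175, 175, 180, 177]
292 [50, 53, 46, 29, 47, 40, 36, 30, 28, 36, 43, 24, 71, 173, 180, 176, 176, 175, 180, 177]
294 [49, 40, 46, 46, 46, 33, 34, 51, 26, 22, 30, 12, 88, 179, 179, 179, 179, 189, 178, 177]
296 [57, 51, 34, 36, 37, 53, 38, 40, 28, 25, 13, 24, 142, 179, 174, 180, 173, 176, 180, 180]
298 [55, 48, 38, 51, 38, 53, 46, 40, 22, 24, 33, 32, 158, 178, 178, 181, 178, 175, 175, 181]
```

Saturation in the top image marks the comb: about 135 against 178 for the table. Its blob now spans a full width, so it's down. I'll back the arm off to measure it.

Request:
drive_tool(steps="0 -0.3 0.5 0 0 0 1; 0 -0.8 0.8 0 0 0 1; 0 -1 0.8 0 0 0 -1; 0 -1 0.3 0 0 0 -1; 0 -1 0 0 0 0 -1; 0 -1 0 0 0 0 -1; 0 -0.6 0 0 0 0 -1; 0 0 0 0 0 0 -1")

```text
t: 20.35
position: [0.4987, -0.093, 0.0867]
eef_rot: [0.001, 0.001, 1.0, -0.001]
force: [0.8, -0.1, 0.4]
opening: 0.463
grip_force: 0.0
```

Run:
```python
from h import *
d=get_image("top")
hsv=cv2.cvtColor(d["color"],cv2.COLOR_RGB2HSV)
m=np.zeros((480,640),np.uint8); x0,x1,y0,y1=222,275,220,310
m[y0:y1,x0:x1]=((hsv[y0:y1,x0:x1,1]<158)&(hsv[y0:y1,x0:x1,1]>85))*255
n,l,st,ce=cv2.connectedComponentsWithStats(cv2.medianBlur(m,3))
for i in range(1,n): print(st[i],ce[i])
k=1+np.argmax(st[1:,4]); c,_=cv2.findContours((l==k).astype(np.uint8),0,2)
r=cv2.minAreaRect(c[0]); print(r)
P=np.array([ray(d,p,.02)[:2] for p in cv2.boxPoints(r)]);print(P.round(4),"centre",P.mean(0),"sides",np.linalg.norm(P[1]-P[0]),np.linalg.norm(P[2]-P[1]))
for v in range(236,296,4): print(v,''.join('#' if l[v,u]==k else '.' for u in range(225,272)))
```

```text
[ 231  234   25   60 1211] [244.10404624 263.17258464]
((243.0, 263.5), (59.0, 24.0), 90.0)
[[0.5685 0.137 ]
 [0.5682 0.08  ]
 [0.4285 0.0798]
 [0.4288 0.1364]] centre [0.49852732 0.1083144 ] sides 0.05702381340858165 0.13971426178215968
236 ......########################.................
240 ..............################.................
244 ......########################.................
248 .............##################................
252 .......####..#################.................
256 .......#######################.................
260 ..............################.................
264 ......########################.................
268 ..............################.................
272 ......########################.................
276 ..............################.................
280 .......#######################.................
284 ............##################.................
288 .............#################.................
292 ......########################.................
```

The comb lies flat and square, 57 x 140 mm, centred at (0.4985, 0.1083) with its teeth toward +y. I'll go over it and down, with the fingers spanning its width.

Request:
drive_tool(steps="0 0.6 0 0 0 0 -1; 0 1 0 0 0 0 -1; 0 1 0 0 0 0 -1; 0 1 0 0 0 0 -1; 0 1 0 0 0 0 -1; 0 1 0 0 0 0 -1; 0 0.7 0 0 0 0 -1; 0 0.4 -0.3 0 0 0 -1; 0 0 -0.6 0 0 0 -1; 0 0 0 0 0 0 -1")

```text
t: 21.4
position: [0.4956, 0.1114, 0.0575]
eef_rot: [-0.003, -0.002, 1.0, -0.0]
force: [0.1, -0.2, -0.0]
opening: 1.002
grip_force: 0.0
```

Request:
drive_tool(steps="0 0 -0.6 0 0 0 -1; 0 0 -0.6 0 0 0 -1; 0 0 -0.5 0 0 0 -1; 0 0 -0.2 0 0 0 -1; 0 0 0 0 0 0 -1; 0 0 0 0 0 0 -1")

```text
t: 22.0
position: [0.4984, 0.1104, 0.0029]
eef_rot: [0.0, -0.001, 1.0, -0.0]
force: [0.4, -0.9, -0.7]
opening: 0.999
grip_force: 0.0
```

Request:
drive_tool(steps="0 -0.07 -0.3 0 0 0 -1; 0 0 -0.2 0 0 0 -1; 0 0 -0.1 0 0 0 -1; 0 0 0 0 0 0 -1; 0 0 0 0 0 0 -1")

```text
t: 22.5
position: [0.4981, 0.1085, -0.0155]
eef_rot: [-0.0, -0.001, 1.0, -0.0]
force: [0.3, 0.4, 0.3]
opening: 1.003
grip_force: 0.0
```

Request:
drive_tool(steps="0 0 -0.1 0 0 0 -1; 0 0 -0.05 0 0 0 -1; 0 0 -0.05 0 0 0 -1; 0 0 0 0 0 0 -1; 0 0 0 0 0 0 -1")

```text
t: 23.0
position: [0.4981, 0.1085, -0.0215]
eef_rot: [-0.0, -0.001, 1.0, -0.0]
force: [-0.5, -0.6, 0.2]
opening: 1.002
grip_force: 0.0
```

Request:
drive_tool(steps="0 0 -0.05 0 0 0 -1; 0 0 -0.05 0 0 0 -1; 0 0 0 0 0 0 -1; 0 0 0 0 0 0 -1")

```text
t: 23.4
position: [0.498, 0.1085, -0.0245]
eef_rot: [-0.0, -0.001, 1.0, -0.0]
force: [0.4, -0.1, -0.9]
opening: 1.0
grip_force: 0.0
```

Run:
```python
from h import *
s=get_image("side")
# -y finger outer face at y=.1085-.0435-.015=.05, x .4885-.5075
for z in(0,.005,.01,.015): print(z,proj(s,[(.4885,.05,z),(.5075,.05,z)]).round(1).tolist())
g=s["color"].astype(int).sum(2)
for u in (272,274,276,278,280): print(u,g[225:262,u].tolist())
```

```text
0 [[274.0, 254.3], [280.9, 251.8]]
0.005 [[273.9, 252.5], [280.8, 250.1]]
0.01 [[273.8, 250.7], [280.8, 248.3]]
0.015 [[273.7, 248.9], [280.7, 246.5]]
272 [37, 79, 75, 41, 30, 23, 36, 23, 27, 32, 13, 25, 33, 29, 21, 24, 31, 28, 26, 27, 29, 32, 10, 108, 300, 384, 395, 366, 349, 346, 346, 356, 333, 315, 312, 322, 344]
274 [31, 41, 27, 31, 31, 27, 30, 20, 27, 19, 24, 28, 25, 24, 31, 17, 37, 35, 40, 31, 43, 26, 10, 257, 264, 245, 280, 355, 360, 355, 347, 352, 350, 352, 322, 311, 305]
276 [27, 28, 36, 35, 24, 17, 25, 35, 23, 30, 32, 22, 38, 21, 29, 43, 29, 25, 28, 28, 27, 8, 131, 320, 275, 238, 316, 360, 365, 365, 355, 343, 352, 341, 344, 323, 311]
278 [47, 7, 37, 28, 18, 27, 14, 19, 11, 11, 21, 0, 9, 13, 23, 22, 16, 4, 27, 27, 12, 112, 313, 252, 221, 210, 331, 357, 360, 365, 362, 354, 355, 343, 348, 341, 333]
280 [36, 28, 31, 18, 93, 238, 261, 440, 482, 460, 454, 375, 322, 327, 315, 314, 311, 319, 207, 274, 303, 302, 336, 252, 211, 295, 329, 350, 351, 356, 359, 358, 360, 354, 350, 346, 345]
```

The finger's lower edge at (274,247.5) means its tips are still about 15 mm up. I'll go a little lower, watching the force.

Request:
drive_tool(steps="0 0 -0.1 0 0 0 -1; 0 0 -0.05 0 0 0 -1; 0 0 -0.05 0 0 0 -1; 0 0 -0.05 0 0 0 -1; 0 0 0 0 0 0 -1; 0 0 0 0 0 0 -1")

```text
t: 24.05
position: [0.498, 0.1085, -0.032]
eef_rot: [-0.0, -0.001, 1.0, -0.0]
force: [-0.2, 0.4, 0.2]
opening: 1.003
grip_force: 0.0
```

Run:
```python
from h import *
s=get_image("side")
g=s["color"].astype(int).sum(2)
for u in (272,274,276,278): print(u,g[240:262,u].tolist())
```

```text
272 [21, 22, 23, 31, 36, 30, 23, 27, 26, 29, 6, 57, 318, 359, 349, 346, 335, 326, 316, 317, 320, 343]
274 [41, 28, 34, 32, 20, 25, 28, 31, 27, 33, 68, 200, 349, 366, 354, 349, 348, 339, 329, 315, 310, 310]
276 [31, 31, 36, 30, 27, 18, 37, 30, 28, 14, 176, 320, 364, 363, 363, 359, 347, 340, 348, 341, 330, 310]
278 [17, 10, 14, 20, 18, 20, 25, 20, 19, 68, 191, 341, 360, 362, 364, 357, 361, 353, 346, 346, 341, 336]
```

Request:
drive_tool(steps="0 0 0 0 0 0 -0.5; 0 0 0 0 0 0 0; 0 0 0 0 0 0 1; 0 0 0 0 0 0 1; 0 0 0 0 0 0 1; 0 0 0 0 0 0 1; 0 0 0 0 0 0 1")

```text
t: 24.8
position: [0.4981, 0.1084, -0.0319]
eef_rot: [0.0, -0.001, 1.0, -0.0]
force: [-0.4, -0.6, 0.8]
opening: 0.638
grip_force: 30.0
```

Request:
drive_tool(steps="0 0 0.1 0 0 0 1; 0 0 0.3 0 0 0 1; 0 0 0.6 0 0 0 1; 0 0 0.8 0 0 0 1; 0 0 0.8 0 0 0 1; 0 0 0.8 0 0 0 1; 0 0 0.8 0 0 0 1; 0 0 0.4 0 0 0 1; 0 0 0 0 0 0 1")

```text
t: 25.7
position: [0.4993, 0.1086, 0.1079]
eef_rot: [0.002, -0.001, 1.0, 0.0]
force: [-0.1, 0.0, -1.6]
opening: 0.641
grip_force: 30.0
```

The grip is good: opening 55.5 mm and 30 N. Carrying it to the bar.

Request:
drive_tool(steps="0 0.3 0 0 0 0 1; -0.1 0.6 0 0 0 0 1; -0.1 0.9 0 0 0 0 1; -0.1 0.9 0 0 0 0 1; 0 0.9 0 0 0 0 1; 0 0.9 0 0 0 0 1; 0 0.7 0 0 0 0 1; 0 0.4 0 0 0 0 1; 0 0.1 0 0 0 0 1; 0 0 0 0 0 0 1")

```text
t: 26.7
position: [0.4884, 0.2793, 0.1052]
eef_rot: [-0.001, -0.001, 1.0, -0.0]
force: [0.6, -0.3, -2.0]
opening: 0.637
grip_force: 30.0
```

Request:
drive_tool(steps="0 0 -0.3 0 0 0 1; 0 0 -0.5 0 0 0 1; 0 0 -0.5 0 0 0 1; 0 0 -0.2 0 0 0 1; 0 0 0 0 0 0 1; 0 0 0 0 0 0 1; 0 0 0 0 0 0 1")

```text
t: 27.4
position: [0.4898, 0.2795, 0.0617]
eef_rot: [0.001, -0.001, 1.0, 0.0]
force: [0.1, -0.1, -1.6]
opening: 0.64
grip_force: 30.0
```

Request:
drive_tool(steps="-0.04 0 -0.2 0 0 0 1; 0 0 -0.1 0 0 0 1; 0 0 -0.05 0 0 0 1; 0 0 0 0 0 0 1; 0 0 0 0 0 0 1")

```text
t: 27.9
position: [0.4879, 0.2795, 0.0505]
eef_rot: [-0.0, -0.001, 1.0, 0.0]
force: [0.8, 0.7, -0.9]
opening: 0.64
grip_force: 30.0
```

Request:
drive_tool(steps="0 0 -0.05 0 0 0 1; 0 0 0 0 0 0 1; 0 0 0 0 0 0 1")

```text
t: 28.2
position: [0.4879, 0.2795, 0.0491]
eef_rot: [0.0, -0.001, 1.0, 0.0]
force: [0.4, 0.2, -2.3]
opening: 0.642
grip_force: 30.0
```

Run:
```python
from h import *
s=get_image("side")["color"];d=get_image("top")["color"]
a=cv2.resize(s[150:240,180:290],(489,400),interpolation=cv2.INTER_CUBIC);b=cv2.resize(d[215:325,125:205],(291,400),interpolation=cv2.INTER_CUBIC)
cv2.imwrite("pics/place.png",np.hstack([a,b])[:,:,::-1])
```

```text
(no output)
```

View pics/place.png

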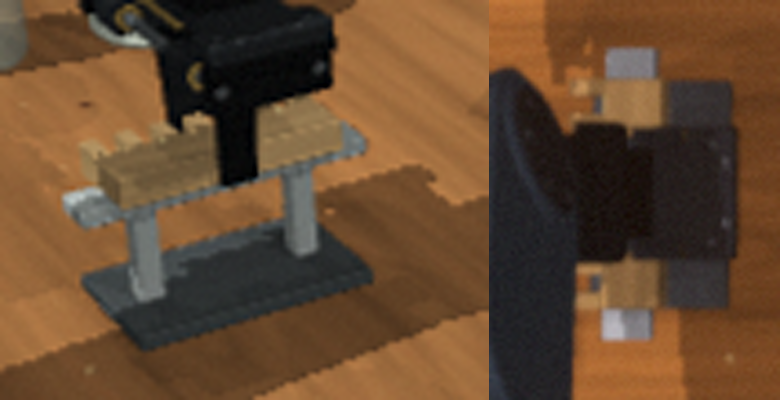

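The comb lies level just above the bar, with nearly equal bar ends showing (35 and 32 px in the crop). I'll lower it to contact.

Request:
drive_tool(steps="0 0 -0.03 0 0 0 1; 0 0 0 0 0 0 1; 0 0 0 0 0 0 1")

```text
t: 28.6
position: [0.4878, 0.2794, 0.0481]
eef_rot: [-0.0, -0.001, 1.0, -0.0]
force: [-0.1, -0.4, -0.6]
opening: 0.637
grip_force: 30.0
```

Request:
drive_tool(steps="0.03 0 -0.02 0 0 0 1; 0 0 0 0 0 0 1; 0 0 0 0 0 0 1")

```text
t: 28.9
position: [0.4878, 0.2795, 0.0481]
eef_rot: [-0.001, -0.001, 1.0, -0.0]
force: [-4.1, -0.4, 5.6]
opening: 0.64
grip_force: 30.0
```

Contact, at 5.6 N up. I'll undo the small sideways strain and let go gently.

Request:
drive_tool(steps="-0.03 0 0 0 0 0 1; 0 0 0 0 0 0 1; 0 0 0 0 0 0 -0.4; 0 0 0 0 0 0 -0.6; 0 0 0 0 0 0 -1; 0 0 0 0 0 0 -1; 0 0 0 0 0 0 -1; 0 0 0 0 0 0 -1")

```text
t: 29.7
position: [0.4879, 0.2794, 0.0474]
eef_rot: [-0.0, -0.001, 1.0, -0.0]
force: [0.2, -0.5, 0.2]
opening: 0.984
grip_force: 0.0
```

Request:
drive_tool(steps="0 0 0.2 0 0 0 -1; 0 0 0.4 0 0 0 -1; 0 0 0.7 0 0 0 -1; 0 0 0.8 0 0 0 -1; 0 0 0.8 0 0 0 -1; 0 0 0.8 0 0 0 -1; 0 -0.5 0.5 0 0 0 -1; 0 -0.9 0 0 0 0 -1; 0 -1 0 0 0 0 -1; 0 -1 0 0 0 0 -1")

```text
t: 30.7
position: [0.4874, 0.1757, 0.1742]
eef_rot: [0.0, -0.001, 1.0, -0.0]
force: [0.3, 0.1, -0.4]
opening: 0.998
grip_force: 0.0
```

Request:
drive_tool(steps="0 -1 0 0 0 0 -1; 0 -1 0 0 0 0 -1; 0 -1 0 0 0 0 -1; 0 -0.5 0 0 0 0 -1; 0 0 0 0 0 0 -1; 0 0 0 0 0 0 -1")

```text
t: 31.3
position: [0.4876, 0.0721, 0.1738]
eef_rot: [-0.0, -0.0, 1.0, 0.0]
force: [-0.0, 0.9, -0.2]
opening: 0.999
grip_force: 0.0
```

Run:
```python
from h import *
d=get_image("top");s=get_image("side")
hsv=cv2.cvtColor(d["color"],cv2.COLOR_RGB2HSV)
for v in range(224,316,3): print(v,''.join('#' if 90<x<162 else ('b' if x<=90 else '.') for x in hsv[v,140:205,1]))
print(proj(d,[(.489+a,.2795+b,.1) for a in(.07,-.07) for b in(.028,-.028)]).round(1).tolist())
hs=cv2.cvtColor(s["color"],cv2.COLOR_RGB2HSV)
print(proj(s,[(.419,.2515,.08),(.419,.2515,.1),(.559,.2515,.08),(.559,.2515,.1),(.419,.3075,.1)]).round(1).tolist())
for v in range(170,206): print(v,''.join('#' if 90<x<162 else ('b' if x<=90 else '.') for x in hs[v,185:275,1]))
# other things vs start (cup and caddy): mean abs difference
for n,i,(x,y,w,h) in(("top",d,(265,135,45,75)),("top",d,(365,215,72,75)),("side",s,(330,205,70,45))):
    print(n,np.abs(cv2.imread(f"pics/{n}0.png")[y:y+h,x:x+w,::-1].astype(int)-i["color"][y:y+h,x:x+w]).mean().round(2))
```

```text
224 .................................................................
227 ..................#############..................................
230 .................bbbbbbbbbbbbbbb.................................
233 .................bbbbbbbbbbbbbb#.................................
236 ........##########bbbbbbbbbbbb###..#...#bbbbbbbbbbbb##...........
239 .......############################bbbbbbbbbbbbbbbbbbbbbbbbbbbbbb
242 .............#bb###################bbbbbbbbbbbbbbbbbbbbbbbbbbbbbb
245 .............#bb##################bbbbbbbbbbbbbbbbbbbbbbbbbbbbbbb
248 .......##########################bbbbbbbbbbbbbbbbbbbbbbbbbbbbbbbb
251 .........###.####################bbbbbbbbbbbbbbbbbbbbbbbbbbbbbbbb
254 .............#bb################bbbbbbbbbbbbbbbbbbbbbbbbbbbbbbbbb
257 .......#########################bbbbbbbbbbbbbbbbbbbbbbbbbbbbbbbbb
260 .......########################bbbbbbbbbbbbbbbbbbbbbbbbbbbbbbbbbb
263 .............#bb###############bbbbbbbbbbbbbbbbbbbbbbbbbbbbbbbbbb
266 ......########################bbbbbbbbbbbbbbbbbbbbbbbbbbbbbbbbbbb
269 .......######################bbbbbbbbbbbbbbbbb
[... 3965 characters left out ...]
.####
199 ###########bbbbbbbbbbb#bbbbbbb#######################..#bbbbbbbbbb########################
200 ############bbbbbbb###.bbbbbbb####################.##bbbbbbbbbbbbbb###########.###########
201 ##############b#####.##bbbbbbbb##############.#.#bbbbbbbbbbbbbbbbbbb#########.############
202 ######################.bbbbbbbb###############bbbbbbbbbbbbbbbbbbbbbbb##.##################
203 ########################bbbbbbb###########bbbbbbbbbbbbbbbbbbbbbbbbbbbb####################
204 ######################.#bbbbbbb####.###bbbbbbbbbbbbbbbbbbbbbbbbbbbbbbbbb######.###########
205 ########################bbbbbbb#..#bbbbbbbbbbbbbbbbbbbbbbbbbbbbbbbbbbbbbb#################
top 19.43
top 8.89
side 24.03
```

The comb rests flat and centred, with its edges within about 1 px of prediction. I'll check quickly that the cup didn't move; the arm's shadow explains some of that difference.

Request:
drive_tool(steps="-0.5 -1 0.3 0 0 0 -1; -0.5 -1 0.3 0 0 0 -1; -0.5 -1 0.3 0 0 0 -1; 0 -1 0.3 0 0 0 -1; 0 -1 0.3 0 0 0 -1; 0 -1 0 0 0 0 -1; 0 -1 0 0 0 0 -1; 0 -0.5 0 0 0 0 -1; 0 0 0 0 0 0 -1; 0 0 0 0 0 0 -1")

```text
t: 32.4
position: [0.4426, -0.1512, 0.2183]
eef_rot: [-0.0, -0.001, 1.0, 0.001]
force: [0.5, 0.8, 0.1]
opening: 0.998
grip_force: 0.0
```

Run:
```python
from h import *
d=get_image("top")["color"];s=get_image("side")["color"]
for n,i,(x,y,w,h) in(("top",d,(262,135,50,75)),("side",s,(325,200,75,50))):
    for im in(cv2.imread(f"pics/{n}0.png")[:,:,::-1],i):
        m=cv2.cvtColor(np.ascontiguousarray(im[y:y+h,x:x+w]),cv2.COLOR_RGB2HSV)[...,1]<70
        print(n,m.sum(),np.argwhere(m).mean(0).round(2),np.argwhere(m).min(0),np.argwhere(m).max(0))
h=cv2.cvtColor(d,cv2.COLOR_RGB2HSV)[...,1]
for v in range(224,314,6): print(v,''.join('#' if 90<x<162 else ('b' if x<=90 else '.') for x in h[v,140:205]))
```

```text
top 1019 [45.18 26.02] [8 8] [66 42]
top 1010 [45.31 25.99] [9 8] [66 42]
side 1010 [27.45 29.03] [12 11] [46 68]
side 1010 [27.48 29.11] [12 11] [46 68]
224 .................................................................
230 .................bbbbbbbbbbbbbb#.................................
236 .......###########bbbbbbbbbbbb###................................
242 .............#bb###################bbbbbbbbbbbbbbbbb.............
248 .......############################bbbbbbbbbbbbbbbb#.............
254 .............#bb###################bbbbbbbbbbbbbbbb#.............
260 .......############################bbbbbbbbbbbbbbbb#.............
266 .......############################bbbbbbbbbbbbbbbb#.............
272 .............#bb##################bbbbbbbbbbbbbbbbb#.............
278 ......############################bbbbbbbbbbbbbbbbb..............
284 ............#bbb##################bbbbbbbbbbbbbbbbb#.............
290 .......###########################bbbbbbbbbbbbbbbbb..............
296 ......############################bbbbbbbbbbbbbbbbb..............
302 ...............#bbbbbbbbbbbbbb#..................................
308 ...............##bbbbbbbbbbbb#...................................
```

The cup hasn't moved, and the comb is stable, flat and centred on the bar.

```bash
python3 -c "
from rig import *
print(sign_off())"
```

```text
the job is handed in; nothing more can be done
None
```

The job is handed in: the long comb was taken from the caddy, tipped flat on the counter and released, then picked up across its width and left balancing centred on the drying bar; the cup did not move, and the other tools were standing when last viewed, just after the comb was lifted out.

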